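Carry a presentation tray with a free-running stone sled to the grading pad

ROBOT

A 6-joint arm with a two-finger parallel gripper is mounted at the origin on the work surface. World frame = base frame: x ahead of the robot, y to its left, z up, the work surface at z = 0. Lengths are in m, angles in rad, forces in N, time in s.
With the tool pointing down it reaches from about 0.275 to 1 m from the base axis. Payload 8.4 kg.
Tool frame: the origin (TCP) lies midway between the tips of the shut fingers; the grasp point (between the pads) lies 19 mm behind it (grasp_offset is the distance from the TCP to the grasp point, in m); z points along the fingers, y is the line along which they close (so a half turn about z gives the same grasp; the last joint's range is limited). The gripper opens to 85 mm and grips with 20 to 120 N. Pads are 22 mm wide; open, the fingers measure 114 mm over their backs; the gripper's body (76 mm by 85 mm) begins 54 mm behind the grasp point. The pads swing forward as they close: fully open they stand 13 mm farther back than shut.
Start: joints at [1.28, 0.353, 1.633, -0, 1.155, -0.002], TCP at [0.178, 0.599, 0.231] pointing down, gripper open.
Joint ranges: [-2.63, 2.63], [-0.92, 2.1], [0.06, 2.66], [-1.3, 4.44], [0, 2.69], [-3.02, 3.02]. Speed limits (rad/s): [2.22, 2.22, 2.79, 3.14, 3.14, 3.14].

INTERFACE

Orientations are given as a rotation vector (axis times angle).
In Python, from workcell import * gives the robot as it stands. The module is installed in compiled form; this text tells all that it offers.
- The arm moves only by the tool servo_tool, never from a script. Its arguments are lists of equal length, an entry for each row: "translation": the shift along the tool's x, y, z normalised to -1 to 1, where 1 is 50 mm, a list of three; "turn": the turn, a rotation vector about the tool's x, y, z normalised to -1 to 1, where 1 is 5 degrees, a list of three. A call has 1 to 5 rows; each row shifts and turns the commanded pose from where the row before left it, along the tool's axes as they then stand; what a row does not reach is not made up. A row lasts 1/10 s, in which the tool goes at most 50 mm and 8.59 degrees, less where a joint would pass 70% of its speed; a pose out of reach is approached as far as the arm can. A call with a number of a shift or a turn outside -1 to 1 is refused whole. A call with a gripper value outside its range is refused whole. "claw" is the opening, from -1 (shut) to 1 (fully open), set as the call begins (left out, the last holds). The fingers move at their own pace and stop on an object; "force" is the grip in N (left out, the last holds). Time passes only in rows, so rows that do not move let the fingers close. It gives the time, the measured TCP pose, the force, the opening and the grip force at its end, in the units of the state.
- get_state(): the state, without advancing time (a new reading comes with each control period).
- get_image(name): name is "scene" or "top" or "wrist"; returns a dict with "pixels" (420x560x3 uint8, red, green, blue), "mtx" (3x3 intrinsics, pixels), "pose" (4x4, takes a point from camera to world coordinates). Camera axes: x right, y up, looking along -z (the intrinsics and any distortion apply to the point x, -y, -z); pixel columns grow to the right and rows downward; lengths in m; the calibration is good to about 2 mm. A picture is of the moment at which its call begins. There is no depth.
- sign_off(): hands the job in; it is judged then, once.
The state is a dict: "clock": time; "joints": joint angles; "joint_vel": joint speeds; "tau": joint torques, N m; "tcp_pos": TCP position; "tcp_rot": TCP orientation; "wrist_force": force on the tool from outside, world axes, zero at the start; "ft_torque": the same for the moment, N m; "finger_gap": finger opening in m; "finger_force": force on a finger pad.
Only numpy, scipy, OpenCV 4.12 (cv2) and the standard library are available. Lean on these libraries where they do the work, as an engineer would, in place of code of your own. Each camera call takes 0.05 s, during which the arm holds its last target. There are 200 camera calls.

TASK

At the jeweller's bench, pick up the presentation tray by its handle, raise it 5 to 10 cm where it lies, and tilt it so that the free-running sled with the mounted stone, parked at one end, glides to the grey field in the tray's middle, and keep it there for two seconds. Only then carry the tray over to the white grading pad, never letting the sled touch an end stop on the way, and hold it about 10 cm above the pad, centred on it, with the sled kept on the grey field for at least five seconds; finish while holding it there, nearly level, with the sled nearly still. Never touch the sled with the robot or tip the tray steeply, and leave the small dish and the wire bobbin alone.

Things in the scene. Friction and masses are not known exactly. Their poses are not given: they have to be found in the camera images.
- tray: Loose tray lying level, 110 mm (x) by 270 mm (y), 260 g nominal without sled, 22 mm high dark wood rim, black deck. Origin: centre of its underside; z up, x away from the handle, y along the two steel guide rods. A grey field in the middle of the deck, 80 mm long in y, marks where the sled belongs. Centre of mass (with the sled in the middle) about 15 mm from the middle towards the handle.
- tray_handle (a point): Point to grip on the tray's handle, at tray x = -90, y = 0, z = 46 mm; axes as the tray's. The handle is an upright dark wood fin, 50 mm long in tray x, 18 mm thick in tray y, from z = 0 to 65 mm. Grasp it across tray y from above, firmly (60 N).
- sled: Aluminium sled, 66 mm (tray x) by 56 mm (tray y), that runs along tray y on the rods, bearing the stone; 150 g nominal with it. Origin: its middle at rod height, in tray x = 0, z = 13 mm; axes as the tray's. Its y in the tray's frame is its position: 0 = middle, end stops at -90 and +90 mm; it starts parked at the +90 mm stop. It is on the grey field when within 40 mm of the middle.
- stone (a point): Centre of the white marble sphere, radius 20 mm, fixed on the sled: tray x = 0, z = 47 mm, y = sled position. The sled runs almost without friction (drag 0.03 N s/m, friction 0.001 N), accelerates at g times the downhill slope along tray y, and lags the tray's acceleration. The rods are bowed up on a 6 m radius: on a level tray it runs off outwards at 1.6 m/s2 per m off the middle.
- pad: Fixed white square grading pad with grey border, 200 x 200 mm, 8 mm thick, flat on the bench, to its left or right. Origin: centre of its underside, axes x, y along its sides, z up.
- bead_dish: Bystander: small white bowl, radius 40 mm, 30 mm high, on the bench between tray and pad. Origin: centre of its underside.
- bobbin: Bystander: copper wire bobbin standing upright, radius 25 mm, 37 mm high, on the bench between tray and pad. Origin: centre of its underside.

How it is judged:
On the way, in this order (a step that is already met when the one before it is completed fails the run):
1. the tray is held raised near where it lay, with the sled on the grey field, for 1.5 s (height (world z) of tray above 0.03 m and distance of tray from where it was at the start of the episode below 0.2 m and y of sled in the frame of tray between -0.042 and 0.042 m and contact force between the fingers and tray above 1 N), for 1.5 s.
2. the tray is held over the pad with the sled on the grey field for 4 s (horizontal distance between tray and pad below 0.05 m and height (world z) of tray between 0.06 and 0.16 m and contact force between the fingers and tray above 1 N and y of sled in the frame of tray between -0.042 and 0.042 m), for 4 s.
At the end, for the whole second after the job is handed in: The gripper still holds the tray above the pad: tray centre within 50 mm of the pad's centre horizontally, underside 60 to 160 mm above the bench, tilted less than 0.12 rad, the sled within 75 mm of the middle (clear of the stops) and slower than 0.12 m/s through the last second (horizontal distance between tray and pad below 0.05 m and height (world z) of tray between 0.06 and 0.16 m and contact force between the fingers and tray above 1 N and angle between tray's own z axis and vertical below 0.12 rad and y of sled in the frame of tray between -0.075 and 0.075 m and linear speed of sled below 0.12 m/s); the arm keeps its last pose, push and grip.
It fails at once if the sled touches an end stop after the tray has been carried more than 0.2 m from where it lay (distance of tray from where it was at the start of the episode above 0.2 m and (y of sled in the frame of tray above 0.0895 m or y of sled in the frame of tray below -0.0895 m)).
It fails at once if the robot touches the sled (contact force between any of the fingers, the arm and sled above 0.5 N).
It fails at once if the tray is tipped by more than 0.35 rad (angle between tray's own z axis and vertical above 0.35 rad).
It fails at once if a bystander is moved more than 25 mm (distance of any of bead_dish, bobbin from where it was at the start of the episode above 0.025 m).
It also fails if it takes over 72 s, if anything falls off the work surface, if the arm or the gripper's body presses on something with over 40 N, if the wrist force passes 120 N, or if a joint passes its speed limit or range.

## Working session

There is one attempt and no reset: what is moved stays moved. The work goes in short steps, Python scripts to look and compute and a tool call to move; the robot and the scene stay as the last step left them, time stands still between calls to the robot, and variables do not carry over. Pictures are saved under pics/ and viewed, at most 10 in all, crops included, and the job is handed in when it is done.

Besides the shell and the picture viewer there is one more tool, called by a JSON object that holds its "op" and its "data". servo_tool: Moves the arm, as the interface text tells. Its arguments: {"type":"object","properties":{"translation":{"type":"array","items":{"type":"array","items":{"type":"number","minimum":-1,"maximum":1}}},"turn":{"type":"array","items":{"type":"array","items":{"type":"number","minimum":-1,"maximum":1}}},"claw":{"type":"number"},"force":{"type":"number"}},"required":["translation","turn"]}

```bash
mkdir -p pics
python3 - <<'E'
from workcell import *
import cv2,numpy as np,pickle
s=get_state();print(s)
D={}
for n in("scene","top"):
    d=get_image(n);D[n]=d;print(n,d["mtx"].tolist(),np.round(d["pose"],4).tolist())
pickle.dump(D,open("d0.pkl","wb"))
im=np.vstack([D[n]["pixels"] for n in D])[:,:,::-1]
for n in D: cv2.imwrite(f"pics/{n}0.png",D[n]["pixels"][:,:,::-1])
E
```

```text
{'clock': 0.0, 'joints': array([ 1.27961410e+00,  3.53644304e-01,  1.63415832e+00, -1.00434257e-05,
        1.15516191e+00, -2.36502379e-03]), 'joint_vel': array([-0.00151716,  0.00171718,  0.00032431, -0.00098682,  0.00133697,
       -0.00046718]), 'tau': array([ 1.22195805e-03, -6.05260348e+01, -3.42077565e+01, -5.79696393e-05,
        9.27429297e-03,  7.52773758e-05]), 'tcp_pos': array([0.17785667, 0.59866149, 0.23055372]), 'tcp_rot': array([-4.52063862e-01, -3.10870304e+00,  2.13376168e-03]), 'wrist_force': array([ 0.397002  ,  0.41113497, -0.75443972]), 'ft_torque': array([-0.03792861, -0.04867401, -0.00503674]), 'finger_force': 0.0, 'finger_gap': 0.08525156985663629}
scene [[399.2797658902613, 0.0, 283.05112022288023], [0.0, 399.2797658902613, 208.81119700101948], [0.0, 0.0, 1.0]] [[0.2262, -0.7027, 0.6746, 1.053], [0.9741, 0.1593, -0.1607, -0.0943], [0.0054, 0.6935, 0.7205, 0.5825], [0.0, 0.0, 0.0, 1.0]]
top [[417.4234687695902, 0.0, 275.77499052231553], [0.0, 417.4234687695902, 208.9217192794281], [0.0, 0.0, 1.0]] [[-0.0293, 0.9864, -0.1616, 0.4008], [-0.9993, -0.0253, 0.0266, 0.0313], [0.0222, 0.1623, 0.9865, 1.0296], [0.0, 0.0, 0.0, 1.0]]
```

View pics/top0.png

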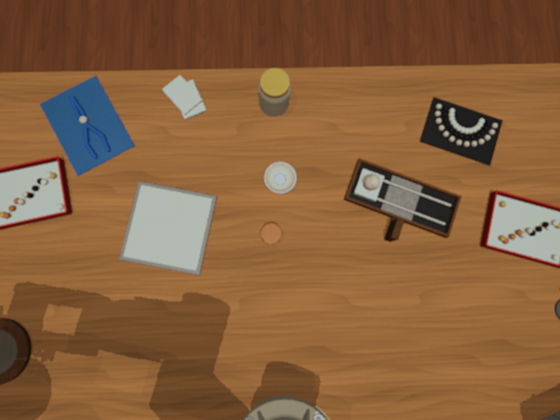

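View pics/scene0.png

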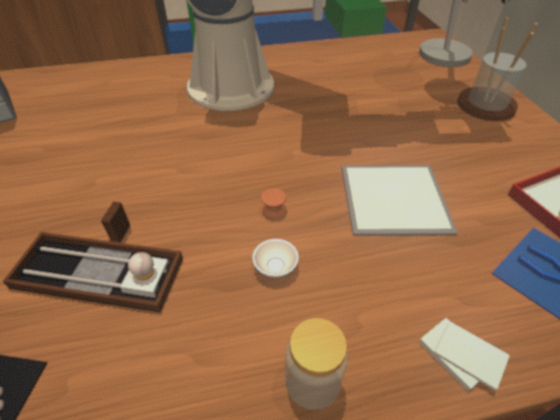

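The top view shows the tray at about (402,198) with its handle at (394,230) and the sled at its left (+y) end. The pad is at (169,228), the dish at (280,177) and the bobbin at (271,232). The scene view agrees: handle at (116,222), pad at (398,200).

```bash
cat > h.py <<'E'
import numpy as np,cv2,pickle
def ray(d,p):
    K=d["mtx"];P=np.array(d["pose"]);v=np.linalg.inv(K)@[p[0],p[1],1]
    return P[:3,3],P[:3,:3]@(v*[1,-1,-1])
def onz(d,p,z):
    o,v=ray(d,p);return o+v*(z-o[2])/v[2]
def proj(d,X):
    P=np.array(d["pose"]);c=P[:3,:3].T@(np.asarray(X)-P[:3,3]);q=d["mtx"]@(c*[1,-1,-1]);return q[:2]/q[2]
E
python3 - <<'E'
from h import *
D=pickle.load(open("d0.pkl","rb"))
for n,boxes,rim in(("top",dict(tray=(335,150,475,250),pad=(112,175,225,280)),0.022),("scene",dict(tray=(0,200,190,315),pad=(330,155,465,245)),0.022)):
    d=D[n];im=d["pixels"].astype(int)
    hsv=cv2.cvtColor(d["pixels"],cv2.COLOR_RGB2HSV)
    for k,(x0,y0,x1,y1) in boxes.items():
        r=im[y0:y1,x0:x1];h=hsv[y0:y1,x0:x1]
        # bench: saturated & fairly bright
        bench=(h[:,:,1]>110)&(h[:,:,2]>105)
        m=(~bench).astype(np.uint8)
        m=cv2.morphologyEx(m,cv2.MORPH_CLOSE,np.ones((5,5)))
        c=max(cv2.findContours(m,0,1)[0],key=cv2.contourArea)
        f=np.zeros_like(m);cv2.drawContours(f,[c],-1,1,-1)
        if k=="tray": f=cv2.morphologyEx(f,cv2.MORPH_OPEN,cv2.getStructuringElement(2,(27,27)) if n=="top" else np.ones((27,27)))
        c=max(cv2.findContours(f,0,1)[0],key=cv2.contourArea)
        z=rim if k=="tray" else .008
        pts=np.array([onz(d,(p[0][0]+x0,p[0][1]+y0),z)[:2] for p in c],np.float32)
        (cx,cy),wh,a=cv2.minAreaRect(pts)
        print(n,k,round(cx,4),round(cy,4),np.round(wh,4),a)
d=D["top"]
print("dish",onz(d,(280,177),.03),"bob",onz(d,(271,232),.037))
# handle top midpoints by masks
for n,p in(("top",(398,222)),("scene",(118,210))): print(n,onz(D[n],p,.065))
cv2.imwrite("pics/hz.png",np.hstack([cv2.resize(D["top"]["pixels"][150:250,335:470,::-1],None,fx=3,fy=3,interpolation=2),np.zeros((300,1,3),np.uint8),cv2.resize(D["scene"]["pixels"][195:295,85:195-10,::-1],None,fx=3,fy=3,interpolation=2)]))
E
```

```text
top tray 0.5818 -0.3068 [0.2703 0.1214] 67.18721008300781
top pad 0.5304 0.2684 [0.2007 0.2007] 77.49935150146484
scene tray 0.5953 -0.3108 [0.2764 0.124 ] 67.6334457397461
scene pad 0.533 0.2657 [0.2023 0.2046] 77.30004119873047
dish [ 0.64376202 -0.00843056  0.03      ] bob [0.50782598 0.0175219  0.037     ]
top [ 0.52033223 -0.28055671  0.065     ]
scene [ 0.50606381 -0.2674333   0.065     ]
```

View pics/hz.png

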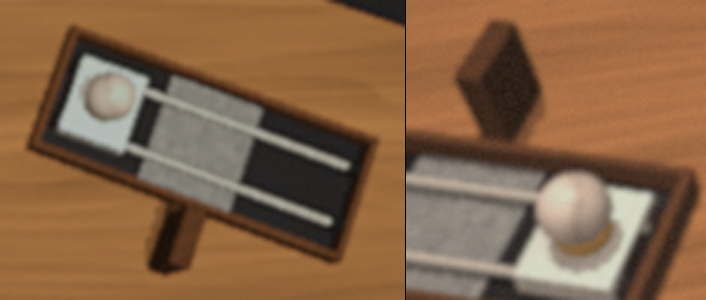

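{"op": "servo_tool", "data": {"translation": [[0,0,0],[0,0,0],[-0.2,-0.2,0],[-0.4,-0.4,0],[-0.5,-0.5,0]], "turn": [[0,0,0.6],[0,0,0.6],[0,0,0],[0,0,0],[0,0,0]], "claw": 1, "force": 60}}

```text
clock: 0.6
tcp_pos: [0.2078, 0.526, 0.2307]
tcp_rot: [-0.61, -3.082, 0.001]
wrist_force: [0.3, -0.3, -0.1]
finger_gap: 0.0851
finger_force: 0.0
```

{"op": "servo_tool", "data": {"translation": [[-0.5,-0.54,0],[-0.5,-0.54,0],[-0.5,-0.54,0],[-0.5,-0.54,0],[-0.5,-0.54,0]], "turn": [[0,0,0],[0,0,0],[0,0,0],[0,0,0],[0,0,0]]}}

```text
clock: 1.1
tcp_pos: [0.2714, 0.3521, 0.231]
tcp_rot: [0.611, 3.082, -0.001]
wrist_force: [0.7, 0.6, -0.0]
finger_gap: 0.0855
finger_force: 0.0
```

{"op": "servo_tool", "data": {"translation": [[-0.5,-0.54,0],[-0.5,-0.54,0],[-0.5,-0.54,0],[-0.5,-0.54,0],[-0.5,-0.54,0]], "turn": [[0,0,0],[0,0,0],[0,0,0],[0,0,0],[0,0,0]]}}

```text
clock: 1.6
tcp_pos: [0.3347, 0.1798, 0.2311]
tcp_rot: [0.611, 3.081, -0.0]
wrist_force: [-0.1, 0.7, 0.3]
finger_gap: 0.0853
finger_force: 0.0
```

{"op": "servo_tool", "data": {"translation": [[-0.5,-0.54,0],[-0.5,-0.54,0],[-0.5,-0.54,0],[-0.5,-0.54,0],[-0.5,-0.54,0]], "turn": [[0,0,0],[0,0,0],[0,0,0],[0,0,0],[0,0,0]]}}

```text
clock: 2.1
tcp_pos: [0.3981, 0.0074, 0.2312]
tcp_rot: [0.612, 3.081, -0.0]
wrist_force: [0.4, 1.4, -0.4]
finger_gap: 0.0856
finger_force: 0.0
```

{"op": "servo_tool", "data": {"translation": [[-0.5,-0.54,0],[-0.5,-0.54,0],[-0.5,-0.54,0],[-0.4,-0.5,0],[-0.2,-0.3,0]], "turn": [[0,0,0],[0,0,0],[0,0,0],[0,0,0],[0,0,0]]}}

```text
clock: 2.6
tcp_pos: [0.4489, -0.1451, 0.2311]
tcp_rot: [-0.614, -3.081, 0.001]
wrist_force: [0.7, -0.7, 0.8]
finger_gap: 0.0858
finger_force: 0.0
```

{"op": "servo_tool", "data": {"translation": [[0,0,0],[0,0,0]], "turn": [[0,0,0],[0,0,0]]}}

```text
clock: 2.8
tcp_pos: [0.4483, -0.1426, 0.231]
tcp_rot: [-0.615, -3.08, -0.0]
wrist_force: [0.6, -0.1, -1.6]
finger_gap: 0.0854
finger_force: 0.0
```

Run:
```python
from workcell import *
from h import *
from scipy.spatial.transform import Rotation as R
s=get_state();print(s["clock"],s["tcp_pos"],R.from_rotvec(s["tcp_rot"]).as_matrix().round(3).tolist(),s["joints"].round(2))
d=get_image("wrist");d0=get_image("top");pickle.dump((d,d0),open("w0.pkl","wb"))
im=d["pixels"][:,:,::-1].copy()
print(np.round(d["pose"],3).tolist())
C=np.array([.5875,-.3085,0]);a=np.radians(-22.6);x=np.array([np.cos(a),np.sin(a),0]);y=np.array([-x[1],x[0],0])
for q in [(-115,9,65),(-65,9,65),(-65,-9,65),(-115,-9,65),(55,135,22),(55,-135,22),(-55,-135,22),(-55,135,22)]:
    p=proj(d,C+x*q[0]/1e3+y*q[1]/1e3+[0,0,q[2]/1e3]);cv2.circle(im,tuple(int(v) for v in p),3,(0,255,0),1)
cv2.imwrite("pics/w0.png",im)
```

```text
2.8 [ 0.44831522 -0.14261182  0.23095887] [[-0.923, 0.384, -0.001], [0.384, 0.923, 0.0], [0.001, 0.0, -1.0]] [-0.31  0.11  1.95  0.    1.08 -1.49]
[[0.385, -0.881, -0.277, 0.377], [0.923, 0.367, 0.116, -0.113], [-0.0, -0.3, 0.954, 0.374], [0.0, 0.0, 0.0, 1.0]]
```

View pics/w0.png

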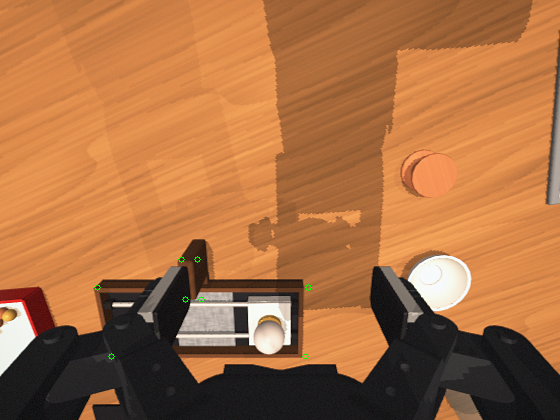

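The wrist view shows the tray rim at columns 96–303, with the handle around (195,262). My predicted corners match to within about 5 px, so I'll move in over the handle and re-measure there.

{"op": "servo_tool", "data": {"translation": [[-0.4,-0.4,0.2],[-0.5,-0.5,0.4],[-0.5,-0.5,0.5],[-0.4,-0.4,0.5],[-0.25,-0.2,0.4]], "turn": [[0,0,0],[0,0,0],[0,0,0],[0,0,0],[0,0,0]]}}

```text
clock: 3.4
tcp_pos: [0.506, -0.2749, 0.13]
tcp_rot: [-0.613, -3.081, 0.0]
wrist_force: [-0.5, 0.3, 0.1]
finger_gap: 0.0855
finger_force: 0.0
```

{"op": "servo_tool", "data": {"translation": [[0,0,0],[0,0,0]], "turn": [[0,0,0],[0,0,0]]}}

```text
clock: 3.6
tcp_pos: [0.5052, -0.2731, 0.1312]
tcp_rot: [-0.613, -3.08, -0.001]
wrist_force: [0.4, -0.8, 0.6]
finger_gap: 0.0854
finger_force: 0.0
```

Run:
```python
from workcell import *
from h import *
s=get_state();print(s["clock"],s["tcp_pos"])
d=get_image("wrist");pickle.dump(d,open("w1.pkl","wb"))
im=d["pixels"][:,:,::-1].copy()
C=np.array([.5875,-.3085,0]);a=np.radians(-22.6);x=np.array([np.cos(a),np.sin(a),0]);y=np.array([-x[1],x[0],0])
for q in [(-115,9,65),(-65,9,65),(-65,-9,65),(-115,-9,65),(55,135,22),(55,-135,22),(-55,-135,22),(-55,135,22)]:
    p=proj(d,C+x*q[0]/1e3+y*q[1]/1e3+[0,0,q[2]/1e3]);print(p.round());cv2.circle(im,tuple(int(v) for v in p),3,(0,255,0),1)
cv2.imwrite("pics/w1.png",im)
```

```text
3.6 [ 0.50519865 -0.27312814  0.13116248]
[292. 191.]
[292. 257.]
[267. 257.]
[266. 191.]
[417. 348.]
[142. 348.]
[126. 245.]
[433. 245.]
```

View pics/w1.png

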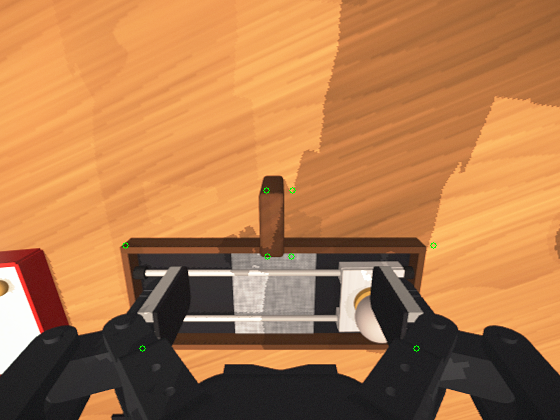

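The handle's top face is at columns 260–284, against a predicted 267–292. That's about 5 mm towards −y, and the tray rim (122–425) shows the same offset. I'll correct for it, go down and grip.

{"op": "servo_tool", "data": {"translation": [[0,-0.06,0.1],[0,-0.06,0.2],[0,0,0.3],[0,0,0.3],[0,0,0.3]], "turn": [[0,0,0],[0,0,0],[0,0,0],[0,0,0],[0,0,0]]}}

```text
clock: 4.15
tcp_pos: [0.5029, -0.2795, 0.0697]
tcp_rot: [-0.614, -3.08, -0.0]
wrist_force: [0.1, 0.3, -0.0]
finger_gap: 0.0852
finger_force: 0.0
```

{"op": "servo_tool", "data": {"translation": [[0,0,0.3],[0,0,0.3],[0,0,0.2],[0,0,0.08],[0,0,0]], "turn": [[0,0,0],[0,0,0],[0,0,0],[0,0,0],[0,0,0]]}}

```text
clock: 4.65
tcp_pos: [0.5031, -0.2797, 0.0266]
tcp_rot: [-0.614, -3.08, -0.0]
wrist_force: [-0.1, 0.4, 0.7]
finger_gap: 0.0857
finger_force: 0.0
```

{"op": "servo_tool", "data": {"translation": [[0,0,0],[0,0,0],[0,0,0],[0,0,0],[0,0,0]], "turn": [[0,0,0],[0,0,0],[0,0,0],[0,0,0],[0,0,0]], "claw": -1, "force": 60}}

```text
clock: 5.15
tcp_pos: [0.5036, -0.2799, 0.0278]
tcp_rot: [0.614, 3.08, -0.0]
wrist_force: [0.7, 0.4, 1.4]
finger_gap: 0.0172
finger_force: 58.9
```

{"op": "servo_tool", "data": {"translation": [[0,0,0],[0,0,0],[0,0,0],[0,0,0],[0,0,0]], "turn": [[0,0,0],[0,0,0],[0,0,0],[0,0,0],[0,0,0]]}}

```text
clock: 5.65
tcp_pos: [0.5036, -0.2799, 0.0277]
tcp_rot: [0.614, 3.081, -0.0]
wrist_force: [-0.9, 0.8, 5.7]
finger_gap: 0.0172
finger_force: 59.4
```

```bash
cat > est.py <<'E'
from workcell import *
from h import *
import json,os,sys
from scipy.spatial.transform import Rotation as R
from scipy.optimize import minimize_scalar
Hc=0.035
def frame(s):
    T=R.from_rotvec(s["tcp_rot"]).as_matrix()@np.diag([-1,1,-1]); return T,s["tcp_pos"]-T@[-.090,0,.027]
def blob(d,T,O):
    c=np.array([proj(d,O+T@[x,y,z]) for x in(-.05,.05) for y in(-.13,.13) for z in(.01,.07)])
    x0,y0=np.maximum(c.min(0).astype(int)-4,0);x1,y1=c.max(0).astype(int)+4
    h=cv2.cvtColor(d["pixels"][y0:y1,x0:x1],cv2.COLOR_RGB2HSV)
    m=((h[:,:,2]>165)&(h[:,:,1]<90)).astype(np.uint8)
    poly=cv2.convexHull((c-[x0,y0]).astype(np.float32)).astype(int);k=np.zeros_like(m);cv2.fillConvexPoly(k,poly,1);m*=k
    m=cv2.morphologyEx(m,cv2.MORPH_OPEN,np.ones((7,7)))
    q=max(cv2.findContours(m,0,1)[0],key=cv2.contourArea);M=cv2.moments(q)
    return np.array([M["m10"]/M["m00"]+x0,M["m01"]/M["m00"]+y0]),M["m00"]
def measure(name="scene"):
    s=get_state();d=get_image(name);T,O=frame(s);b,A=blob(d,T,O)
    r=minimize_scalar(lambda y:np.sum((proj(d,O+T@[0,y,Hc])-b)**2),bounds=(-.15,.15),method="bounded")
    off=json.load(open("off.json")) if os.path.exists("off.json") else 0
    return s,T,O,r.x-off,A,r.fun**.5,d
E
python3 - <<'E'
from est import *
s,T,O,y,A,e,d=measure();print(y,A,e,O,T[2])
json.dump(y-.09,open("off.json","w"))
E
```

```text
0.06976691228722773 101.5 3.372421226483242 [ 0.58673486 -0.31438663  0.00079747] [ 5.35050915e-04 -6.20001688e-05  9.99999855e-01]
```

{"op": "servo_tool", "data": {"translation": [[0,0,-0.05],[0,0,-0.15],[0,0,-0.2],[0,0,-0.2],[0,0,-0.2]], "turn": [[0,0,0],[0,0,0],[0,0,0],[0,0,0],[0,0,0]]}}

```text
clock: 6.2
tcp_pos: [0.5034, -0.2799, 0.0683]
tcp_rot: [0.614, 3.081, -0.0]
wrist_force: [0.0, -0.1, -4.0]
finger_gap: 0.0175
finger_force: 58.8
```

{"op": "servo_tool", "data": {"translation": [[0,0,-0.2],[0,0,-0.2],[0,0,-0.2],[0,0,-0.15],[0,0,-0.05]], "turn": [[0,0,0],[0,0,0],[0,0,0],[0,0,0],[0,0,0]]}}

```text
clock: 6.7
tcp_pos: [0.5038, -0.2801, 0.1084]
tcp_rot: [0.614, 3.08, -0.001]
wrist_force: [-0.6, 0.5, -4.4]
finger_gap: 0.0172
finger_force: 58.9
```

Run:
```python
from est import *
s,T,O,y,A,e,d=measure();print(s["clock"],y,A,e,O,T[2],s["wrist_force"],s["ft_torque"])
cv2.imwrite("pics/l0.png",cv2.resize(d["pixels"][140:340,0:260,::-1],None,fx=3,fy=3,interpolation=2))
```

```text
6.7 0.09529706178393763 119.5 4.566716204679793 [ 0.58695221 -0.31458296  0.08152141] [ 1.36329901e-03 -1.83943998e-04  9.99999054e-01] [-0.60524245  0.51904777 -4.4415362 ] [ 0.0133184   0.31452436 -0.02853616]
```

View pics/l0.png

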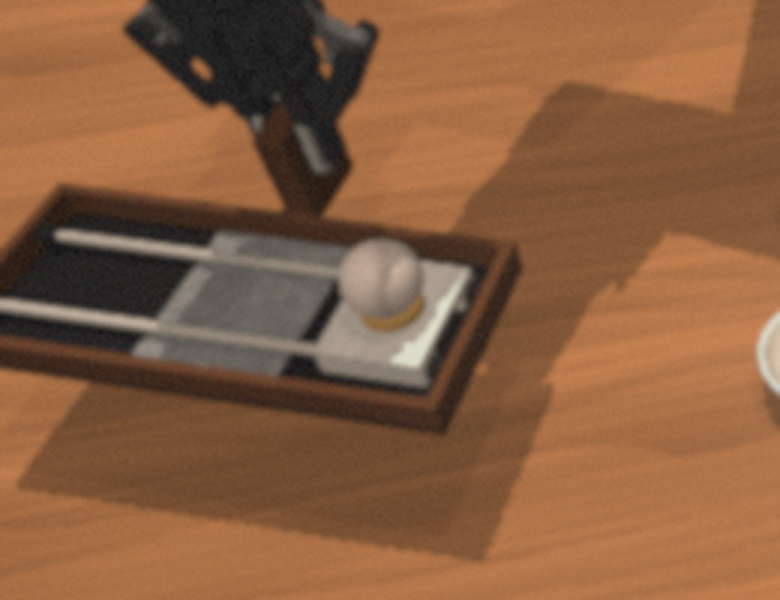

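The raised tray is held level, with the stone at about (127,233) in the scene image. The arm's shadow spoils the brightness mask, so I'll detect the stone as a circle instead.

```bash
cat > est.py <<'E'
from workcell import *
from h import *
import json,os,sys
from scipy.spatial.transform import Rotation as R
from scipy.optimize import minimize_scalar
U=4
def frame(s):
    T=R.from_rotvec(s["tcp_rot"]).as_matrix()@np.diag([-1,1,-1]); return T,s["tcp_pos"]-T@[-.090,0,.027]
def stone(d,T,O,S=.047):
    L=lambda y:proj(d,O+T@[0,y,S])
    c=np.array([L(-.11),L(.11)]);x0,y0=np.maximum(c.min(0).astype(int)-22,0);x1,y1=c.max(0).astype(int)+22
    D=np.linalg.norm(O-d["pose"][:3,3]);r=.020*d["mtx"][0,0]/(D)*U
    g=cv2.GaussianBlur(cv2.resize(d["pixels"][y0:y1,x0:x1],None,fx=U,fy=U,interpolation=2),(0,0),U*.6)
    best=[]
    for ch in (0,1,2):
        C=cv2.HoughCircles(g[:,:,ch],cv2.HOUGH_GRADIENT_ALT if False else cv2.HOUGH_GRADIENT,1,r*.5,param1=80,param2=12,minRadius=int(r*.85),maxRadius=int(r*1.25))
        if C is None: continue
        for k,q in enumerate(C[0][:8]):
            p=(q[:2]+.5)/U-.5+[x0,y0]
            m=minimize_scalar(lambda y:np.sum((L(y)-p)**2),bounds=(-.13,.13),method="bounded")
            best.append((ch,k,round(m.x,4),round(m.fun**.5,1),round(q[2]/r,2)))
    return [b for b in best if b[3]<4 and abs(b[2])<.105]
def measure(name="scene"):
    s=get_state();d=get_image(name);T,O=frame(s)
    return s,T,O,stone(d,T,O),d
E
python3 - <<'E'
from est import *
s,T,O,b,d=measure();print(s["clock"],b)
print([proj(d,O+T@[0,y,.047]).round(1) for y in(.08,.09,.1)])
for q in [(55,135,22),(55,-135,22),(-55,-135,22),(-55,135,22)]: print(proj(d,O+T@(np.array(q)/1e3)).round(1))
d=pickle.load(open("d0.pkl","rb"))["scene"];O[2]=0;print(stone(d,T,O))
E
```

```text
6.75 [(0, 0, np.float64(0.088), np.float64(1.0), np.float64(1.14))]
[array([120.3, 230.4]), array([126.6, 231.2]), array([133. , 232.1])]
[144.5 275.4]
[-25.5 250.2]
[ 19.6 199.5]
[171.8 219.5]
[(0, 0, np.float64(0.0908), np.float64(0.6), np.float64(1.23)), (1, 0, np.float64(0.0906), np.float64(0.2), np.float64(1.15)), (2, 0, np.float64(0.0912), np.float64(0.3), np.float64(1.2))]
```

```bash
cat > ctl.py <<'E'
# usage: ctl.py [y_target]; logs a measurement, fits sled state, suggests the next tilt
from est import *
from scipy.optimize import least_squares
from scipy.linalg import solve_discrete_are,expm
yt=float(sys.argv[1]) if len(sys.argv)>1 else 0.
W=1.635;g=9.81;Td=.12
log=json.load(open("log.json")) if os.path.exists("log.json") else []
s,T,O,b,d=measure()
y=float(np.median([q[2] for q in b if q[1]==min(p[1] for p in b)])) if b else None
th=float(T[2,1]); yv=float(O[:2]@T[:2,1])
log.append((s["clock"],th,y,yv));json.dump(log,open("log.json","w"))
L=log[-7:]
def sim(p,out=False):
    y,v,bi=p;r=[];t=L[0][0];r.append((y,v))
    for A,B in zip(L,L[1:]):
        n=max(1,int(round((B[0]-A[0])/.01)));h=(B[0]-A[0])/n
        for i in range(n):
            th=A[1]+(B[1]-A[1])*min(1,max(0,(i*h-.05)/.2))
            a=W*y-g*(th+bi);y+=v*h+a*h*h/2;v+=a*h
        r.append((y,v))
    return np.array(r)
if len(L)>1:
    f=lambda p:np.r_[[(q[0]-l[2])/.0015 for q,l in zip(sim(p),L) if l[2] is not None],p[2]/.004,0 if len(L)>3 else p[1]/.05]
    r=least_squares(f,[L[0][2] or 0,0,0],loss="soft_l1",max_nfev=60).x;R_=sim(r);yy,vv=R_[-1]
    te=th+r[2];A=np.array([[0,1],[W,0]])
    M=expm(np.array([[0,1,0],[W,0,-g],[0,0,0]])*Td)@[yy-yt,vv,te-W*yt/g]
    D=expm(np.array([[0,1,0],[W,0,-g],[0,0,0]])*.55);Ad,Bd=D[:2,:2],D[:2,2:]
    P=solve_discrete_are(Ad,Bd,np.diag([1,.5]),np.array([[6.]]));K=np.linalg.solve(6+Bd.T@P@Bd,Bd.T@P@Ad)
    tn=float((-K@M[:2])[0])+W*yt/g-r[2]
    print("y,v",yy.round(4),vv.round(4),"bias",r[2].round(4),"th",round(th,4),"want",round(tn,4),"turn_x",round(-(tn-th)/.08727,3))
print("t",s["clock"],"meas",b,"y",y,"O",O.round(4),"Tz",T[2].round(4),"fit",[round(float(a[0]-l[2]),4) for a,l in zip(R_,L) if l[2] is not None] if len(L)>1 else "")
E
python3 ctl.py
```

```text
t 6.8 meas [(0, 0, np.float64(0.0885), np.float64(1.0), np.float64(1.18))] y 0.0885 O [ 0.5867 -0.3144  0.0808] Tz [ 7.e-04 -1.e-04  1.e+00] fit
```

{"op": "servo_tool", "data": {"translation": [[0,0,0],[0,0,0],[0,0,0],[0,0,0],[0,0,0]], "turn": [[-0.14,0,0],[-0.14,0,0],[0,0,0],[0,0,0],[0,0,0]]}}

```text
clock: 7.35
tcp_pos: [0.5033, -0.2799, 0.1072]
tcp_rot: [0.613, 3.076, 0.038]
wrist_force: [0.1, 0.7, -5.7]
finger_gap: 0.0172
finger_force: 58.8
```

```bash
python3 ctl.py
```

```text
y,v 0.0918 -0.0125 bias 0.0 th 0.0244 want 0.0219 turn_x 0.029
t 7.35 meas [] y None O [ 0.5866 -0.3138  0.0801] Tz [-2.000e-04  2.440e-02  9.997e-01] fit [0.0]
```

```bash
sed -i 's/^    s=get_state();d=get_image(name);T,O=frame(s)/&;pickle.dump((s,d),open("last.pkl","wb"))/' est.py
python3 - <<'E'
from est import *
s,T,O,b,d=measure();print(s["clock"],b)
x0,y0,x1,y1=60,190,190,300
g=cv2.resize(d["pixels"][y0:y1,x0:x1],None,fx=4,fy=4,interpolation=2)
lab=cv2.cvtColor(g,cv2.COLOR_RGB2LAB)
a=cv2.cvtColor(cv2.normalize(lab[:,:,1],None,0,255,cv2.NORM_MINMAX),cv2.COLOR_GRAY2BGR)[:, :270]
cv2.imwrite("pics/dbg.png",np.hstack([g[:,:,::-1],a]))
for p in(.075,.085,.09):
    c=proj(d,O+T@[0,p,.047]);print(p,c, (c-[x0,y0])*4)
for p2 in(10,8,6):
  for ch in range(3):
    C=cv2.HoughCircles(cv2.GaussianBlur(g,(0,0),2.4)[:,:,ch],cv2.HOUGH_GRADIENT,1,20,param1=50,param2=p2,minRadius=36,maxRadius=60)
    print(p2,ch,None if C is None else C[0][:4].round().tolist())
E
```

```text
7.4 []
0.075 [116.90716378 229.37140258] [227.62865511 157.48561034]
0.085 [123.15067555 230.1205335 ] [252.60270219 160.48213399]
0.09 [126.28247205 230.49630368] [265.12988819 161.98521473]
10 0 [[244.0, 164.0, 53.0], [352.0, 228.0, 40.0], [180.0, 34.0, 53.0], [220.0, 262.0, 54.0]]
10 1 [[244.0, 168.0, 57.0], [262.0, 192.0, 43.0], [350.0, 222.0, 37.0], [214.0, 256.0, 44.0]]
10 2 [[246.0, 168.0, 57.0], [256.0, 186.0, 51.0], [364.0, 232.0, 53.0], [252.0, 244.0, 58.0]]
8 0 [[244.0, 164.0, 53.0], [368.0, 232.0, 57.0], [354.0, 272.0, 44.0], [346.0, 224.0, 46.0]]
8 1 [[244.0, 168.0, 57.0], [262.0, 192.0, 43.0], [364.0, 234.0, 55.0], [252.0, 244.0, 58.0]]
8 2 [[246.0, 168.0, 57.0], [256.0, 186.0, 51.0], [366.0, 234.0, 56.0], [252.0, 244.0, 58.0]]
6 0 [[244.0, 164.0, 53.0], [370.0, 232.0, 58.0], [218.0, 260.0, 50.0], [338.0, 214.0, 57.0]]
6 1 [[244.0, 168.0, 57.0], [368.0, 232.0, 57.0], [258.0, 186.0, 50.0], [236.0, 244.0, 58.0]]
6 2 [[246.0, 168.0, 57.0], [256.0, 186.0, 51.0], [366.0, 234.0, 56.0], [250.0, 244.0, 59.0]]
```

View pics/dbg.png

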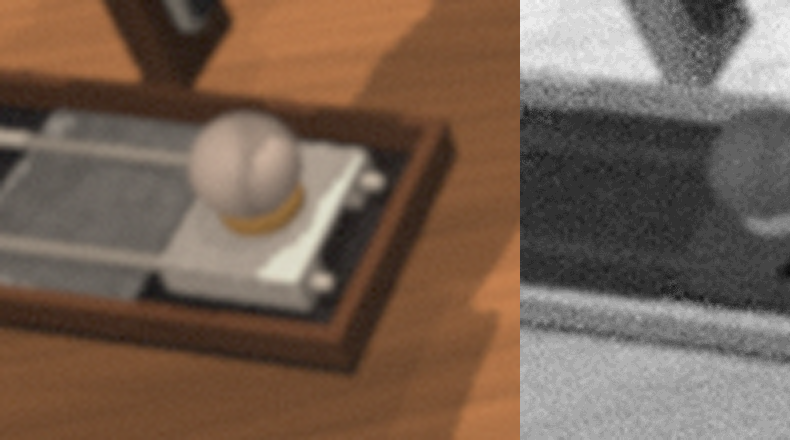

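The crop shows the stone at about (244,166), so the sled is already off the stop at y≈0.082. The Hough threshold was too strict, so I'll relax it.

```bash
sed -i 's/param1=80,param2=12,minRadius=int(r\*.85),maxRadius=int(r\*1.25)/param1=50,param2=8,minRadius=int(r*1.05),maxRadius=int(r*1.35)/; s/C\[0\]\[:8\]/C[0][:3]/; s/round(m.x,4)/round(m.x+.0015,4)/; s/round(q\[2\]\/r,2)/round(float(q[2])\/r,2)/; s/if b\[3\]<4/if b[3]<2.7/' est.py
sed -i 's/b\[2\]<.105/&/' est.py; python3 ctl.py
```

```text
y,v 0.0809 -0.0395 bias 0.0002 th 0.0244 want 0.0103 turn_x 0.162
t 7.45 meas [(0, 0, np.float64(0.0806), np.float64(1.8), np.float64(1.27)), (1, 0, np.float64(0.0811), np.float64(2.1), np.float64(1.32))] y 0.08085 O [ 0.5867 -0.3137  0.0803] Tz [-0.      0.0244  0.9997] fit [-0.0, 0.0]
```

{"op": "servo_tool", "data": {"translation": [[0,0,0],[0,0,0],[0,0,0]], "turn": [[0,0,0],[0,0,0],[0,0,0]]}}

```text
clock: 7.8
tcp_pos: [0.5034, -0.2798, 0.1073]
tcp_rot: [0.613, 3.076, 0.038]
wrist_force: [0.1, 0.3, -4.6]
finger_gap: 0.0173
finger_force: 58.8
```

```bash
python3 ctl.py
```

```text
y,v 0.0602 -0.0812 bias -0.0 th 0.0244 want -0.0082 turn_x 0.373
t 7.8 meas [(0, 0, np.float64(0.0606), np.float64(2.1), np.float64(1.32)), (1, 0, np.float64(0.0598), np.float64(2.2), np.float64(1.32)), (2, 2, np.float64(0.0597), np.float64(0.1), np.float64(1.14))] y 0.060200000000000004 O [ 0.5868 -0.3137  0.0803] Tz [1.000e-04 2.440e-02 9.997e-01] fit [-0.0, 0.0, -0.0]
```

```bash
sed -i 's/np.diag(\[1,.5\]),np.array(\[\[6.\]\])/np.diag([1,.05]),np.array([[1.]])/; s/solve(6+/solve(1+/' ctl.py
```

{"op": "servo_tool", "data": {"translation": [[0,0,0],[0,0,0],[0,0,0],[0,0,0],[0,0,0]], "turn": [[0.15,0,0],[0.12,0,0],[0,0,0],[0,0,0],[0,0,0]]}}

```text
clock: 8.35
tcp_pos: [0.5034, -0.2798, 0.1073]
tcp_rot: [0.614, 3.081, 0.001]
wrist_force: [-0.6, 0.4, -3.6]
finger_gap: 0.0177
finger_force: 58.8
```

```bash
python3 ctl.py
```

```text
y,v 0.0154 -0.0741 bias -0.0013 th 0.0009 want -0.0153 turn_x 0.186
t 8.35 meas [(0, 0, np.float64(0.0135), np.float64(1.9), np.float64(1.19)), (1, 0, np.float64(0.0156), np.float64(2.5), np.float64(1.32)), (2, 0, np.float64(0.0167), np.float64(1.9), np.float64(1.32))] y 0.0156 O [ 0.5865 -0.3142  0.0803] Tz [0.e+00 9.e-04 1.e+00] fit [0.0001, -0.0007, 0.0009, -0.0002]
```

{"op": "servo_tool", "data": {"translation": [[0,0,0],[0,0,0],[0,0,0],[0,0,0],[0,0,0]], "turn": [[0.1,0,0],[0.07,0,0],[0,0,0],[0,0,0],[0,0,0]]}}

```text
clock: 8.9
tcp_pos: [0.5034, -0.2798, 0.1073]
tcp_rot: [-0.614, -3.078, 0.021]
wrist_force: [-0.4, 0.3, -3.9]
finger_gap: 0.0173
finger_force: 58.8
```

```bash
python3 ctl.py
```

```text
y,v -0.0061 -0.0032 bias -0.0019 th -0.0139 want 0.0035 turn_x -0.2
t 8.9 meas [(1, 0, np.float64(-0.0057), np.float64(1.3), np.float64(1.2)), (2, 2, np.float64(-0.0073), np.float64(1.2), np.float64(1.14))] y -0.0057 O [ 0.5864 -0.3147  0.0803] Tz [ 1.000e-04 -1.390e-02  9.999e-01] fit [0.0003, -0.0016, 0.0003, 0.0012, -0.0004]
```

{"op": "servo_tool", "data": {"translation": [[0,0,0],[0,0,0],[0,0,0],[0,0,0],[0,0,0]], "turn": [[-0.12,0,0],[-0.07,0,0],[0,0,0],[0,0,0],[0,0,0]]}}

```text
clock: 9.45
tcp_pos: [0.5033, -0.2798, 0.1073]
tcp_rot: [0.614, 3.08, 0.004]
wrist_force: [0.6, -0.3, -3.8]
finger_gap: 0.0173
finger_force: 58.8
```

```bash
python3 ctl.py
```

```text
y,v -0.0019 0.0096 bias -0.0017 th 0.0026 want 0.0036 turn_x -0.012
t 9.45 meas [(1, 2, np.float64(-0.0029), np.float64(1.3), np.float64(1.08)), (2, 2, np.float64(-0.0015), np.float64(0.4), np.float64(1.08))] y -0.0021999999999999997 O [ 0.5864 -0.3143  0.0803] Tz [-0.      0.0026  1.    ] fit [0.0002, -0.0012, 0.0007, 0.0012, -0.0016, 0.0003]
```

{"op": "servo_tool", "data": {"translation": [[0,0,0],[0,0,0],[0,0,0],[0,0,0],[0,0,0]], "turn": [[-0.01,0,0],[0,0,0],[0,0,0],[0,0,0],[0,0,0]]}}

```text
clock: 10.0
tcp_pos: [0.5034, -0.2798, 0.1073]
tcp_rot: [0.614, 3.08, 0.005]
wrist_force: [-0.2, 0.1, -3.7]
finger_gap: 0.0174
finger_force: 58.8
```

```bash
python3 ctl.py
```

```text
y,v -0.0004 -0.0012 bias -0.0016 th 0.0035 want 0.0004 turn_x 0.035
t 10.0 meas [(0, 0, np.float64(-0.0012), np.float64(1.9), np.float64(1.24)), (1, 0, np.float64(-0.0006), np.float64(2.6), np.float64(1.32)), (2, 0, np.float64(-0.0007), np.float64(2.1), np.float64(1.29))] y -0.0007 O [ 0.5865 -0.3142  0.0803] Tz [0.     0.0035 1.    ] fit [-0.0008, 0.001, 0.0014, -0.0017, -0.0003, 0.0003]
```

{"op": "servo_tool", "data": {"translation": [[0,0,0],[0,0,0],[0,0,0],[0,0,0],[0,0,0]], "turn": [[0.025,0,0],[0,0,0],[0,0,0],[0,0,0],[0,0,0]]}}

```text
clock: 10.55
tcp_pos: [0.5034, -0.2798, 0.1073]
tcp_rot: [0.614, 3.081, 0.002]
wrist_force: [0.1, 0.3, -4.7]
finger_gap: 0.0174
finger_force: 58.8
```

```bash
python3 ctl.py
```

```text
y,v -0.0084 -0.0145 bias -0.0012 th 0.0013 want -0.0076 turn_x 0.102
t 10.55 meas [(0, 0, np.float64(-0.009), np.float64(2.0), np.float64(1.22)), (1, 1, np.float64(-0.0069), np.float64(2.3), np.float64(1.32))] y -0.009 O [ 0.5865 -0.3143  0.0803] Tz [-0.      0.0013  1.    ] fit [-0.0012, 0.0015, 0.0024, -0.0007, -0.0002, -0.0016, 0.0006]
```

{"op": "servo_tool", "data": {"translation": [[0,0,0],[0,0,0],[0,0,0],[0,0,0],[0,0,0]], "turn": [[0,0,0],[0,0,0],[0,0,0],[0,0,0],[0,0,0]]}}

```text
clock: 11.1
tcp_pos: [0.5033, -0.2798, 0.1073]
tcp_rot: [0.614, 3.081, 0.002]
wrist_force: [0.2, -0.4, -4.8]
finger_gap: 0.0176
finger_force: 58.8
```

```bash
python3 ctl.py
```

```text
y,v -0.0206 -0.0298 bias -0.0011 th 0.0013 want -0.0187 turn_x 0.229
t 11.1 meas [(1, 1, np.float64(-0.0188), np.float64(2.3), np.float64(1.32)), (2, 1, np.float64(-0.0224), np.float64(1.4), np.float64(1.14))] y -0.0206 O [ 0.5865 -0.3143  0.0803] Tz [-0.      0.0013  1.    ] fit [-0.0005, 0.002, -0.0005, 0.0003, -0.0012, 0.0005, -0.0]
```

{"op": "servo_tool", "data": {"translation": [[0,0,0],[0,0,0],[0,0,0],[0,0,0],[0,0,0]], "turn": [[0.12,0,0],[0.1,0,0],[0,0,0],[0,0,0],[0,0,0]]}}

```text
clock: 11.65
tcp_pos: [0.5034, -0.2798, 0.1073]
tcp_rot: [-0.613, -3.078, 0.027]
wrist_force: [0.0, -0.0, -4.2]
finger_gap: 0.0168
finger_force: 58.8
```

```bash
python3 ctl.py
```

```text
y,v -0.0262 0.022 bias -0.001 th -0.0178 want 0.0022 turn_x -0.23
t 11.65 meas [(0, 0, np.float64(-0.026), np.float64(2.4), np.float64(1.27)), (0, 2, np.float64(-0.0748), np.float64(2.6), np.float64(1.29)), (1, 0, np.float64(-0.0251), np.float64(2.5), np.float64(1.32)), (2, 1, np.float64(-0.0291), np.float64(1.4), np.float64(1.08))] y -0.02555 O [ 0.5863 -0.3147  0.0803] Tz [ 0.     -0.0178  0.9998] fit [0.0005, -0.0011, 0.0001, -0.001, 0.001, 0.0012, -0.0006]
```

{"op": "servo_tool", "data": {"translation": [[0,0,0],[0,0,0],[0,0,0],[0,0,0],[0,0,0]], "turn": [[-0.1,0,0],[-0.11,0,0],[0,0,0],[0,0,0],[0,0,0]]}}

```text
clock: 12.2
tcp_pos: [0.5033, -0.2799, 0.1073]
tcp_rot: [0.614, 3.081, 0.001]
wrist_force: [0.6, 0.5, -4.5]
finger_gap: 0.0176
finger_force: 58.8
```

```bash
python3 ctl.py
```

```text
y,v -0.0078 0.0354 bias -0.0011 th 0.0004 want 0.0091 turn_x -0.1
t 12.2 meas [(0, 1, np.float64(-0.0086), np.float64(1.7), np.float64(1.19)), (1, 0, np.float64(-0.0082), np.float64(1.5), np.float64(1.19)), (2, 1, np.float64(-0.0091), np.float64(1.3), np.float64(1.16))] y -0.0082 O [ 0.5864 -0.3144  0.0803] Tz [-0.e+00  4.e-04  1.e+00] fit [-0.0001, 0.0005, -0.001, 0.0008, 0.0006, -0.0019, 0.0004]
```

Run:
```python
import json
s=open("ctl.py").read()
s=s.replace('yt=float(sys.argv[1]) if len(sys.argv)>1 else 0.','V=float(sys.argv[1]) if len(sys.argv)>1 else 0.;yt=0. # V: tray speed along y at the end of the last call')
s=s.replace('y,yv));','y,V));')
s=s.replace("a=W*y-g*(th+bi);","a=W*y-g*(th+bi)-((B[3]-A[3])/.3 if .05<=i*h<.349 else 0);")
open("ctl.py","w").write(s)
L=json.load(open("log.json"));json.dump([l[:3]+[0.] for l in L],open("log.json","w"))
```

{"op": "servo_tool", "data": {"translation": [[0.01,0.02,0],[0.03,0.06,-0.01],[0.045,0.08,-0.01],[0.045,0.08,-0.01],[0.045,0.08,-0.01]], "turn": [[0,0,0],[0,0,0],[0,0,0],[0,0,0],[0,0,0]]}}

```text
clock: 12.75
tcp_pos: [0.5013, -0.2611, 0.1094]
tcp_rot: [0.614, 3.081, 0.001]
wrist_force: [-1.0, -0.7, -4.2]
finger_gap: 0.0171
finger_force: 58.8
```

```bash
python3 ctl.py 0.04
```

```text
y,v -0.0122 -0.02 bias -0.0006 th 0.0005 want -0.0118 turn_x 0.141
t 12.75 meas [(0, 0, np.float64(-0.0151), np.float64(1.4), np.float64(1.08)), (2, 0, np.float64(-0.0112), np.float64(2.3), np.float64(1.3))] y -0.01315 O [ 0.5845 -0.2956  0.0824] Tz [-0.e+00  5.e-04  1.e+00] fit [-0.0002, -0.0002, 0.002, 0.0015, -0.0024, -0.0032, 0.0009]
```

```bash
sed -i 's/n=max(1,int/y+=A[3]*.05;n=max(1,int/; s/@\[yy-yt,vv/@[yy+V*.05-yt,vv/' ctl.py
```

{"op": "servo_tool", "data": {"translation": [[0.05,0.09,-0.01],[0.055,0.1,-0.01],[0.06,0.11,-0.01],[0.065,0.12,-0.01],[0.065,0.12,-0.01]], "turn": [[0.09,0,0],[0.08,0,0],[0,0,0],[0,0,0],[0,0,0]]}}

```text
clock: 13.3
tcp_pos: [0.4981, -0.2304, 0.1115]
tcp_rot: [-0.613, -3.078, 0.022]
wrist_force: [0.2, -0.2, -4.8]
finger_gap: 0.0173
finger_force: 58.8
```

```bash
python3 ctl.py 0.06
```

```text
y,v -0.0218 -0.0006 bias -0.0004 th -0.0143 want -0.0038 turn_x -0.12
t 13.3 meas [(0, 0, np.float64(-0.0219), np.float64(1.5), np.float64(1.08)), (2, 1, np.float64(-0.022), np.float64(1.3), np.float64(1.07))] y -0.0219 O [ 0.581  -0.2652  0.0845] Tz [-0.     -0.0143  0.9999] fit [-0.0008, 0.0023, 0.0022, -0.0017, -0.0027, 0.0007, 0.0001]
```

{"op": "servo_tool", "data": {"translation": [[0.065,0.12,-0.01],[0.065,0.12,-0.01],[0.065,0.12,-0.01],[0.065,0.12,-0.01],[0.065,0.12,-0.01]], "turn": [[-0.08,0,0],[0,0,0],[0,0,0],[0,0,0],[0,0,0]]}}

```text
clock: 13.85
tcp_pos: [0.4946, -0.1965, 0.1138]
tcp_rot: [-0.614, -3.08, 0.011]
wrist_force: [0.4, -0.6, -4.4]
finger_gap: 0.0173
finger_force: 58.8
```

```bash
python3 ctl.py 0.06
```

```text
y,v -0.0055 0.0395 bias -0.0002 th -0.0074 want 0.0146 turn_x -0.252
t 13.85 meas [(0, 0, np.float64(-0.0049), np.float64(1.4), np.float64(1.04))] y -0.0049 O [ 0.5776 -0.2312  0.0868] Tz [ 0.     -0.0074  1.    ] fit [-0.0002, 0.0014, -0.0015, -0.0021, 0.0015, 0.0012, -0.0006]
```

{"op": "servo_tool", "data": {"translation": [[0.075,0.14,-0.01],[0.085,0.16,-0.01],[0.095,0.18,-0.01],[0.095,0.18,-0.01],[0.095,0.18,-0.01]], "turn": [[-0.12,0,0],[0,0,0],[0,0,0],[0,0,0],[0,0,0]]}}

```text
clock: 14.4
tcp_pos: [0.4901, -0.1488, 0.1164]
tcp_rot: [0.614, 3.08, 0.005]
wrist_force: [-0.1, -1.6, -4.5]
finger_gap: 0.0178
finger_force: 58.8
```

```bash
python3 ctl.py 0.09
```

```text
y,v 0.0119 0.0138 bias -0.0001 th 0.0031 want 0.0115 turn_x -0.096
t 14.4 meas [] y None O [ 0.5732 -0.1832  0.0894] Tz [-0.      0.0031  1.    ] fit [0.0007, -0.0015, -0.0018, 0.0019, 0.0014, -0.0007]
```

Run:
```python
import re
s=open("est.py").read().replace("b[3]<2.7","b[3]<DM").replace("U=4","U=4;DM=2.7");open("est.py","w").write(s)
import est;from est import *
s,d=pickle.load(open("last.pkl","rb"));T,O=frame(s);est.DM=9;print([tuple(map(float,b)) for b in stone(d,T,O)])
g=d["pixels"];p=proj(d,O+T@[0,0,.047]);print(p);x,y=p.astype(int)
cv2.imwrite("pics/m.png",cv2.resize(g[y-60:y+60,max(x-90,0):x+90,::-1],None,fx=4,fy=4,interpolation=2))
```

```text
[(0.0, 0.0, 0.011, 3.4, 1.24), (1.0, 0.0, 0.0119, 3.8, 1.31), (2.0, 0.0, 0.0119, 3.5, 1.31), (2.0, 1.0, 0.0379, 7.9, 1.09)]
[157.91992006 200.21105762]
```

View pics/m.png

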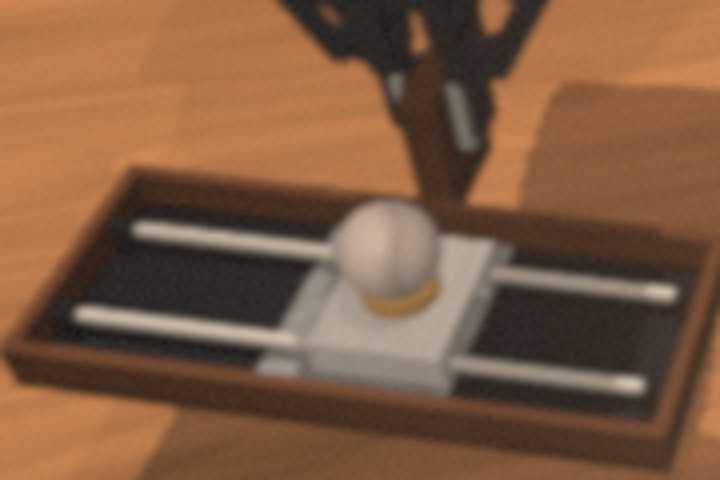

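The stone sits at about (388,250) in the crop, just off the middle of the field. All channels give y≈0.0115, which matches the prediction. I'll loosen the residual gate and carry on.

```bash
sed -i 's/DM=2.7/DM=5/' est.py
python3 - <<'E'
import json
L=json.load(open("log.json"));L[-1][2]=.0116;json.dump(L,open("log.json","w"))
E
```

{"op": "servo_tool", "data": {"translation": [[0.095,0.18,-0.01],[0.095,0.18,-0.01],[0.095,0.18,-0.01],[0.095,0.18,-0.01],[0.095,0.18,-0.01]], "turn": [[-0.08,0,0],[0,0,0],[0,0,0],[0,0,0],[0,0,0]]}}

```text
clock: 14.95
tcp_pos: [0.4854, -0.0983, 0.1193]
tcp_rot: [0.614, 3.079, 0.015]
wrist_force: [0.4, 0.0, -3.0]
finger_gap: 0.0173
finger_force: 58.9
```

```bash
python3 ctl.py 0.09
```

```text
y,v 0.0126 -0.0213 bias 0.0001 th 0.0101 want -0.0023 turn_x 0.142
t 14.95 meas [(0, 0, np.float64(0.0083), np.float64(2.3), np.float64(1.26)), (0, 1, np.float64(-0.0896), np.float64(3.2), np.float64(1.23)), (1, 0, np.float64(0.0127), np.float64(3.5), np.float64(1.27)), (2, 0, np.float64(0.0118), np.float64(3.3), np.float64(1.23))] y 0.0118 O [ 0.5687 -0.1325  0.0923] Tz [1.000e-04 1.010e-02 9.999e-01] fit [0.0, -0.0008, 0.0025, 0.0015, -0.0015, -0.0023, 0.0008]
```

{"op": "servo_tool", "data": {"translation": [[0.095,0.18,-0.01],[0.095,0.18,-0.01],[0.095,0.18,-0.01],[0.095,0.18,-0.01],[0.095,0.18,-0.01]], "turn": [[0.12,0,0],[0,0,0],[0,0,0],[0,0,0],[0,0,0]]}}

```text
clock: 15.5
tcp_pos: [0.4807, -0.0477, 0.1218]
tcp_rot: [-0.614, -3.081, 0.0]
wrist_force: [0.0, -0.2, -4.5]
finger_gap: 0.0176
finger_force: 58.9
```

```bash
python3 ctl.py 0.09
```

```text
y,v 0.002 -0.0262 bias 0.0 th -0.0003 want -0.0053 turn_x 0.057
t 15.5 meas [(0, 2, np.float64(0.0015), np.float64(0.6), np.float64(1.05)), (1, 1, np.float64(0.002), np.float64(0.8), np.float64(1.06)), (2, 0, np.float64(0.0021), np.float64(1.3), np.float64(1.1))] y 0.0021 O [ 0.5639 -0.0822  0.0948] Tz [ 0.e+00 -3.e-04  1.e+00] fit [-0.0008, 0.0024, 0.0014, -0.0016, -0.0023, 0.001, -0.0001]
```

{"op": "servo_tool", "data": {"translation": [[0.095,0.18,-0.005],[0.095,0.18,-0.005],[0.095,0.18,-0.005],[0.095,0.18,-0.005],[0.095,0.18,-0.005]], "turn": [[0.06,0,0],[0,0,0],[0,0,0],[0,0,0],[0,0,0]]}}

```text
clock: 16.05
tcp_pos: [0.476, 0.0031, 0.1228]
tcp_rot: [-0.614, -3.08, 0.009]
wrist_force: [0.5, 0.6, -4.3]
finger_gap: 0.0175
finger_force: 59.0
```

```bash
python3 ctl.py 0.09
```

```text
y,v 0.0023 0.0031 bias 0.0 th -0.0057 want 0.0062 turn_x -0.136
t 16.05 meas [(0, 0, np.float64(0.0021), np.float64(2.2), np.float64(1.08)), (1, 0, np.float64(0.0032), np.float64(1.3), np.float64(1.09)), (2, 0, np.float64(0.0037), np.float64(1.6), np.float64(1.12))] y 0.0032 O [ 0.5591 -0.0316  0.0958] Tz [-0.     -0.0057  1.    ] fit [0.0001, 0.0004, -0.0018, -0.0018, 0.0022, 0.0025, -0.0009]
```

{"op": "servo_tool", "data": {"translation": [[0.095,0.18,-0.01],[0.095,0.18,-0.01],[0.095,0.18,-0.01],[0.095,0.18,-0.01],[0.095,0.18,-0.01]], "turn": [[-0.12,0,0],[0,0,0],[0,0,0],[0,0,0],[0,0,0]]}}

```text
clock: 16.6
tcp_pos: [0.4714, 0.0537, 0.1255]
tcp_rot: [0.614, 3.08, 0.007]
wrist_force: [0.9, -0.1, -4.9]
finger_gap: 0.0175
finger_force: 59.0
```

```bash
python3 ctl.py 0.09
```

```text
y,v 0.0126 0.0046 bias -0.0001 th 0.0048 want 0.0082 turn_x -0.039
t 16.6 meas [(0, 0, np.float64(0.012), np.float64(2.2), np.float64(1.15)), (1, 0, np.float64(0.0141), np.float64(1.8), np.float64(1.15)), (2, 0, np.float64(0.0127), np.float64(3.4), np.float64(1.2))] y 0.0127 O [0.5546 0.0193 0.0985] Tz [1.0e-04 4.8e-03 1.0e+00] fit [0.0008, -0.0021, -0.0024, 0.0016, 0.0022, -0.0005, -0.0001]
```

{"op": "servo_tool", "data": {"translation": [[0.095,0.18,-0.01],[0.095,0.18,-0.01],[0.095,0.18,-0.01],[0.095,0.18,-0.01],[0.095,0.18,-0.01]], "turn": [[-0.07,0,0],[0,0,0],[0,0,0],[0,0,0],[0,0,0]]}}

```text
clock: 17.15
tcp_pos: [0.4667, 0.1044, 0.1284]
tcp_rot: [0.614, 3.079, 0.017]
wrist_force: [0.5, 0.4, -3.7]
finger_gap: 0.0174
finger_force: 59.0
```

```bash
python3 ctl.py 0.09
```

```text
y,v 0.0093 -0.0331 bias -0.0002 th 0.011 want -0.0077 turn_x 0.214
t 17.15 meas [(1, 0, np.float64(0.0088), np.float64(1.8), np.float64(1.12)), (2, 0, np.float64(0.0085), np.float64(2.9), np.float64(1.25))] y 0.008650000000000001 O [0.55   0.0702 0.1014] Tz [0.     0.011  0.9999] fit [0.0002, -0.0015, 0.0018, 0.0019, -0.0012, -0.0016, 0.0006]
```

{"op": "servo_tool", "data": {"translation": [[0.09,0.17,-0.005],[0.08,0.15,-0.005],[0.07,0.13,-0.005],[0.065,0.12,-0.005],[0.065,0.12,-0.005]], "turn": [[0.12,0,0],[0,0,0],[0,0,0],[0,0,0],[0,0,0]]}}

```text
clock: 17.7
tcp_pos: [0.4628, 0.1429, 0.1297]
tcp_rot: [0.614, 3.081, 0.001]
wrist_force: [1.2, 0.4, -4.2]
finger_gap: 0.0174
finger_force: 59.0
```

```bash
python3 ctl.py 0.06
```

```text
y,v 0.0034 -0.0096 bias -0.0004 th 0.0005 want 0.0004 turn_x 0.002
t 17.7 meas [(0, 0, np.float64(0.0036), np.float64(0.8), np.float64(1.05)), (1, 0, np.float64(0.0037), np.float64(1.0), np.float64(1.05)), (2, 0, np.float64(0.0032), np.float64(2.8), np.float64(1.25))] y 0.0036 O [0.546  0.1084 0.1027] Tz [-0.e+00  5.e-04  1.e+00] fit [-0.0006, 0.0016, 0.0012, -0.0019, -0.0018, 0.0015, -0.0002]
```

{"op": "servo_tool", "data": {"translation": [[0.065,0.12,0],[0.065,0.12,0],[0.065,0.12,0],[0.065,0.12,0],[0.065,0.12,0]], "turn": [[-0.02,0,0],[0,0,0],[0,0,0],[0,0,0],[0,0,0]]}}

```text
clock: 18.25
tcp_pos: [0.4594, 0.177, 0.1298]
tcp_rot: [0.614, 3.08, 0.003]
wrist_force: [0.5, 0.6, -4.1]
finger_gap: 0.0174
finger_force: 59.0
```

```bash
python3 ctl.py 0.06
```

```text
y,v 0.0033 -0.0106 bias -0.0004 th 0.0023 want -0.0007 turn_x 0.034
t 18.25 meas [(0, 0, np.float64(0.0039), np.float64(0.5), np.float64(1.06)), (1, 0, np.float64(0.0056), np.float64(2.6), np.float64(1.23)), (2, 0, np.float64(0.0031), np.float64(3.5), np.float64(1.22))] y 0.0039 O [0.5425 0.1425 0.1028] Tz [0.     0.0023 1.    ] fit [0.0, 0.0007, -0.0019, -0.0014, 0.0023, 0.0012, -0.0006]
```

{"op": "servo_tool", "data": {"translation": [[0.065,0.12,0],[0.065,0.12,0],[0.065,0.12,0],[0.065,0.12,0],[0.065,0.12,0]], "turn": [[-0.01,0,0],[0,0,0],[0,0,0],[0,0,0],[0,0,0]]}}

```text
clock: 18.8
tcp_pos: [0.4559, 0.2109, 0.1298]
tcp_rot: [0.614, 3.08, 0.005]
wrist_force: [0.2, 0.2, -3.5]
finger_gap: 0.0177
finger_force: 59.0
```

```bash
python3 ctl.py 0.06
```

```text
y,v 0.0008 -0.0163 bias -0.0006 th 0.0031 want -0.0038 turn_x 0.079
t 18.8 meas [(0, 0, np.float64(0.0026), np.float64(1.7), np.float64(1.16)), (1, 0, np.float64(0.0011), np.float64(0.8), np.float64(1.11)), (2, 0, np.float64(0.0002), np.float64(2.9), np.float64(1.27))] y 0.0011 O [0.539  0.1765 0.1029] Tz [0.     0.0031 1.    ] fit [0.0008, -0.0023, -0.0021, 0.0016, 0.001, 0.0001, -0.0003]
```

{"op": "servo_tool", "data": {"translation": [[0.06,0.115,0],[0.055,0.105,0],[0.05,0.095,0],[0.045,0.085,0],[0.04,0.08,0]], "turn": [[0.02,0,0],[0,0,0],[0,0,0],[0,0,0],[0,0,0]]}}

```text
clock: 19.35
tcp_pos: [0.4535, 0.2377, 0.1299]
tcp_rot: [0.614, 3.081, 0.002]
wrist_force: [-0.4, -0.1, -3.1]
finger_gap: 0.0177
finger_force: 59.0
```

```bash
python3 ctl.py 0.04
```

```text
y,v 0.0031 0.0047 bias -0.0009 th 0.0013 want 0.0048 turn_x -0.041
t 19.35 meas [(0, 0, np.float64(0.0032), np.float64(2.3), np.float64(1.25)), (0, 2, np.float64(-0.0377), np.float64(4.6), np.float64(1.27)), (1, 0, np.float64(0.0035), np.float64(1.8), np.float64(1.22)), (1, 1, np.float64(0.0393), np.float64(4.6), np.float64(1.08)), (2, 0, np.float64(-0.0008), np.float64(4.3), np.float64(1.16))] y 0.0032 O [0.5366 0.2032 0.1029] Tz [-0.      0.0013  1.    ] fit [0.0004, -0.0017, 0.001, 0.0001, -0.0004, 0.0003, -0.0001]
```

{"op": "servo_tool", "data": {"translation": [[0.042,0.08,0],[0.04,0.075,0],[0.037,0.07,0],[0.034,0.065,0],[0.032,0.06,0]], "turn": [[-0.06,0,0],[0,0,0],[0,0,0],[0,0,0],[0,0,0]]}}

```text
clock: 19.9
tcp_pos: [0.4517, 0.2573, 0.13]
tcp_rot: [0.614, 3.08, 0.01]
wrist_force: [0.1, -0.3, -4.9]
finger_gap: 0.0174
finger_force: 59.0
```

```bash
python3 ctl.py 0.03
```

```text
y,v 0.0026 -0.0098 bias -0.0008 th 0.0066 want -0.0025 turn_x 0.104
t 19.9 meas [(0, 0, np.float64(0.0024), np.float64(1.2), np.float64(1.18)), (1, 0, np.float64(0.0019), np.float64(1.0), np.float64(1.15)), (2, 0, np.float64(-0.0009), np.float64(2.6), np.float64(1.32)), (2, 2, np.float64(0.041), np.float64(2.2), np.float64(1.12))] y 0.0019 O [0.5349 0.223  0.103 ] Tz [0.     0.0066 1.    ] fit [-0.0007, 0.0018, 0.0007, -0.0002, -0.0003, -0.0023, 0.0007]
```

{"op": "servo_tool", "data": {"translation": [[0.032,0.06,0],[0.03,0.055,0],[0.027,0.05,0],[0.024,0.045,0],[0.021,0.04,0]], "turn": [[0.07,0,0],[0,0,0],[0,0,0],[0,0,0],[0,0,0]]}}

```text
clock: 20.45
tcp_pos: [0.4503, 0.2713, 0.13]
tcp_rot: [0.614, 3.081, 0.001]
wrist_force: [0.7, 0.6, -4.2]
finger_gap: 0.0174
finger_force: 59.0
```

```bash
python3 ctl.py 0.02
```

```text
y,v -0.0041 -0.0122 bias -0.0005 th 0.0004 want -0.005 turn_x 0.062
t 20.45 meas [(0, 0, np.float64(-0.0029), np.float64(1.8), np.float64(1.22)), (0, 2, np.float64(0.0368), np.float64(4.3), np.float64(1.33)), (1, 0, np.float64(-0.0043), np.float64(0.8), np.float64(1.12)), (2, 0, np.float64(-0.0048), np.float64(0.6), np.float64(1.1)), (2, 1, np.float64(0.0333), np.float64(4.6), np.float64(1.08))] y -0.0043 O [0.5334 0.2368 0.103 ] Tz [-0.e+00  4.e-04  1.e+00] fit [-0.0003, 0.0004, 0.0004, 0.0005, -0.0019, 0.0, 0.0002]
```

{"op": "servo_tool", "data": {"translation": [[0.022,0.04,0],[0.022,0.04,0],[0.022,0.04,0],[0.022,0.04,0],[0.022,0.04,0]], "turn": [[0.05,0,0],[0,0,0],[0,0,0],[0,0,0],[0,0,0]]}}

```text
clock: 21.0
tcp_pos: [0.4491, 0.2826, 0.13]
tcp_rot: [-0.614, -3.08, 0.006]
wrist_force: [0.1, -0.1, -4.0]
finger_gap: 0.0177
finger_force: 59.0
```

```bash
python3 ctl.py 0.02
```

```text
y,v -0.0048 0.0036 bias -0.0006 th -0.0039 want 0.0014 turn_x -0.061
t 21.0 meas [(0, 1, np.float64(-0.0036), np.float64(1.5), np.float64(1.18)), (1, 0, np.float64(-0.0022), np.float64(1.7), np.float64(1.23)), (2, 0, np.float64(-0.0065), np.float64(2.7), np.float64(1.31))] y -0.00435 O [0.5322 0.248  0.103 ] Tz [ 1.0e-04 -3.9e-03  1.0e+00] fit [0.0, 0.0, 0.0002, -0.0019, 0.0004, 0.0013, -0.0005]
```

{"op": "servo_tool", "data": {"translation": [[0.02,0.04,0],[0.018,0.035,0],[0.016,0.03,0],[0.014,0.025,0],[0.012,0.02,0]], "turn": [[-0.06,0,0],[0,0,0],[0,0,0],[0,0,0],[0,0,0]]}}

```text
clock: 21.55
tcp_pos: [0.4483, 0.291, 0.13]
tcp_rot: [0.614, 3.081, 0.002]
wrist_force: [0.0, -0.0, -3.9]
finger_gap: 0.0177
finger_force: 59.0
```

```bash
python3 ctl.py 0.01
```

```text
y,v 0.0011 0.0127 bias -0.0004 th 0.0013 want 0.0051 turn_x -0.044
t 21.55 meas [(0, 1, np.float64(0.0043), np.float64(1.5), np.float64(1.27)), (0, 2, np.float64(0.0405), np.float64(2.4), np.float64(1.12)), (1, 0, np.float64(0.0025), np.float64(1.3), np.float64(1.21)), (2, 0, np.float64(-0.0008), np.float64(2.8), np.float64(1.32))] y 0.0008500000000000001 O [0.5314 0.2566 0.103 ] Tz [0.     0.0013 1.    ] fit [-0.0, 0.0005, -0.0016, 0.0006, 0.0012, -0.0014, 0.0003]
```

{"op": "servo_tool", "data": {"translation": [[0.01,0.02,0],[0.01,0.02,0],[0.01,0.02,0],[0.01,0.02,0],[0.01,0.02,0]], "turn": [[-0.05,0,0],[0,0,0],[0,0,0],[0,0,0],[0,0,0]]}}

```text
clock: 22.1
tcp_pos: [0.4479, 0.2966, 0.13]
tcp_rot: [0.614, 3.08, 0.009]
wrist_force: [0.0, -0.2, -4.8]
finger_gap: 0.0175
finger_force: 59.0
```

```bash
python3 ctl.py 0.01
```

```text
y,v 0.0003 -0.0129 bias -0.0002 th 0.0057 want -0.0056 turn_x 0.129
t 22.1 meas [(0, 1, np.float64(0.0043), np.float64(1.5), np.float64(1.33)), (1, 0, np.float64(0.0011), np.float64(0.5), np.float64(1.1)), (1, 2, np.float64(0.0345), np.float64(4.7), np.float64(1.06)), (2, 0, np.float64(-0.0016), np.float64(2.9), np.float64(1.3)), (2, 1, np.float64(0.0398), np.float64(1.4), np.float64(1.07))] y -0.00025 O [0.5311 0.2622 0.103 ] Tz [-0.      0.0057  1.    ] fit [0.0001, -0.0011, 0.0014, 0.0018, -0.0014, -0.0012, 0.0006]
```

{"op": "servo_tool", "data": {"translation": [[0.01,0.02,0],[0.01,0.02,0],[0.01,0.02,0],[0,0.01,0],[0,0,0]], "turn": [[0.11,0,0],[0,0,0],[0,0,0],[0,0,0],[0,0,0]]}}

```text
clock: 22.65
tcp_pos: [0.4479, 0.3004, 0.13]
tcp_rot: [-0.614, -3.08, 0.006]
wrist_force: [0.8, -0.5, -4.8]
finger_gap: 0.0176
finger_force: 59.0
```

```bash
python3 ctl.py 0
```

```text
y,v -0.005 0.0004 bias -0.0001 th -0.0039 want -0.0007 turn_x -0.036
t 22.65 meas [(0, 1, np.float64(-0.003), np.float64(0.4), np.float64(1.11)), (1, 1, np.float64(-0.0015), np.float64(1.4), np.float64(1.21)), (1, 2, np.float64(0.0357), np.float64(4.9), np.float64(1.1)), (2, 0, np.float64(-0.0052), np.float64(2.8), np.float64(1.3))] y -0.0052 O [0.5309 0.2658 0.103 ] Tz [ 0.     -0.0039  1.    ] fit [-0.0007, 0.0016, 0.002, -0.0014, -0.0013, 0.0002, 0.0002]
```

{"op": "servo_tool", "data": {"translation": [[0,0,0],[0,0,0],[0,0,0],[0,0,0],[0,0,0]], "turn": [[-0.03,0,0],[0,0,0],[0,0,0],[0,0,0],[0,0,0]]}}

```text
clock: 23.2
tcp_pos: [0.4478, 0.3003, 0.13]
tcp_rot: [-0.614, -3.081, 0.002]
wrist_force: [-0.2, 0.3, -4.3]
finger_gap: 0.0174
finger_force: 59.0
```

```bash
python3 ctl.py 0
```

```text
y,v 0.0035 0.0165 bias -0.0002 th -0.0013 want 0.0079 turn_x -0.105
t 23.2 meas [(0, 2, np.float64(0.0032), np.float64(0.4), np.float64(1.19)), (1, 0, np.float64(0.0045), np.float64(1.5), np.float64(1.19)), (2, 0, np.float64(0.0039), np.float64(1.0), np.float64(1.16))] y 0.0042 O [0.531  0.2657 0.103 ] Tz [-0.     -0.0013  1.    ] fit [-0.0001, 0.001, -0.0019, -0.0013, 0.001, 0.0025, -0.0007]
```

{"op": "servo_tool", "data": {"translation": [[0,0,0],[0,0,0],[0,0,0],[0,0,0],[0,0,0]], "turn": [[-0.1,0,0],[0,0,0],[0,0,0],[0,0,0],[0,0,0]]}}

```text
clock: 23.75
tcp_pos: [0.4479, 0.3003, 0.13]
tcp_rot: [0.614, 3.08, 0.011]
wrist_force: [-0.7, 0.4, -3.7]
finger_gap: 0.0171
finger_force: 59.0
```

```bash
python3 ctl.py 0
```

```text
y,v 0.006 -0.0081 bias -0.0001 th 0.0074 want -0.0023 turn_x 0.111
t 23.75 meas [(0, 1, np.float64(0.006), np.float64(0.0), np.float64(1.1)), (1, 0, np.float64(0.0057), np.float64(0.7), np.float64(1.15)), (2, 0, np.float64(0.0058), np.float64(1.2), np.float64(1.16))] y 0.00575 O [0.5311 0.266  0.103 ] Tz [0.     0.0074 1.    ] fit [0.0006, -0.0016, -0.0008, 0.0013, 0.0023, -0.002, 0.0002]
```

{"op": "servo_tool", "data": {"translation": [[0,0,0],[0,0,0],[0,0,0],[0,0,0],[0,0,0]], "turn": [[0.1,0,0],[0,0,0],[0,0,0],[0,0,0],[0,0,0]]}}

```text
clock: 24.3
tcp_pos: [0.4478, 0.3003, 0.13]
tcp_rot: [-0.614, -3.081, 0.002]
wrist_force: [0.4, -0.5, -3.6]
finger_gap: 0.0173
finger_force: 59.0
```

```bash
python3 ctl.py 0
```

```text
y,v 0.0012 -0.0056 bias -0.0004 th -0.0013 want -0.0002 turn_x -0.013
t 24.3 meas [(0, 0, np.float64(0.0014), np.float64(1.7), np.float64(1.25)), (1, 0, np.float64(0.0013), np.float64(1.4), np.float64(1.25)), (2, 0, np.float64(-0.0029), np.float64(2.7), np.float64(1.33))] y 0.0013 O [0.5309 0.2658 0.103 ] Tz [-0.     -0.0013  1.    ] fit [0.0002, -0.0009, 0.0004, 0.0013, -0.0027, 0.0007, -0.0001]
```

{"op": "servo_tool", "data": {"translation": [[0,0,0],[0,0,0],[0,0,0],[0,0,0],[0,0,0]], "turn": [[0,0,0],[0,0,0],[0,0,0],[0,0,0],[0,0,0]]}}

```text
clock: 24.85
tcp_pos: [0.4478, 0.3003, 0.13]
tcp_rot: [-0.614, -3.081, 0.002]
wrist_force: [0.3, 0.7, -3.3]
finger_gap: 0.0174
finger_force: 59.0
```

```bash
python3 ctl.py 0
```

```text
y,v 0.0001 0.0035 bias -0.0004 th -0.0013 want 0.0023 turn_x -0.041
t 24.85 meas [(0, 1, np.float64(0.0023), np.float64(2.1), np.float64(1.3)), (1, 0, np.float64(-0.0), np.float64(1.3), np.float64(1.18)), (2, 0, np.float64(-0.0002), np.float64(0.3), np.float64(1.12))] y -0.0001 O [0.531  0.2657 0.103 ] Tz [-0.     -0.0013  1.    ] fit [-0.0004, 0.0006, 0.0013, -0.0028, 0.0004, -0.0005, 0.0002]
```

{"op": "servo_tool", "data": {"translation": [[0,0,0],[0,0,0],[0,0,0],[0,0,0],[0,0,0]], "turn": [[-0.035,0,0],[0,0,0],[0,0,0],[0,0,0],[0,0,0]]}}

```text
clock: 25.4
tcp_pos: [0.4478, 0.3003, 0.13]
tcp_rot: [0.614, 3.081, 0.003]
wrist_force: [-0.1, 0.2, -4.3]
finger_gap: 0.0174
finger_force: 59.0
```

```bash
python3 ctl.py 0
```

```text
y,v -0.0012 -0.0044 bias -0.0001 th 0.0017 want -0.0024 turn_x 0.047
t 25.4 meas [(0, 0, np.float64(-0.0015), np.float64(0.1), np.float64(1.16)), (1, 0, np.float64(-0.0006), np.float64(0.1), np.float64(1.1)), (2, 0, np.float64(-0.0033), np.float64(2.5), np.float64(1.33))] y -0.0015 O [0.531  0.2658 0.103 ] Tz [-0.      0.0017  1.    ] fit [-0.0004, 0.0016, -0.002, 0.0013, -0.0002, -0.0008, 0.0003]
```

{"op": "servo_tool", "data": {"translation": [[0,0,0],[0,0,0],[0,0,0],[0,0,0],[0,0,0]], "turn": [[0.04,0,0],[0,0,0],[0,0,0],[0,0,0],[0,0,0]]}}

```text
clock: 25.95
tcp_pos: [0.4478, 0.3003, 0.13]
tcp_rot: [-0.614, -3.081, 0.003]
wrist_force: [0.4, -0.0, -4.0]
finger_gap: 0.0173
finger_force: 59.0
```

```bash
python3 ctl.py 0
```

```text
y,v -0.0013 0.0018 bias -0.0002 th -0.0018 want 0.0008 turn_x -0.03
t 25.95 meas [(0, 0, np.float64(-0.0009), np.float64(1.3), np.float64(1.18)), (1, 0, np.float64(0.0005), np.float64(1.5), np.float64(1.25)), (2, 0, np.float64(-0.0042), np.float64(2.8), np.float64(1.3))] y -0.0009 O [0.5309 0.2657 0.103 ] Tz [-0.     -0.0018  1.    ] fit [0.0005, -0.0026, 0.001, -0.0002, -0.0004, 0.0014, -0.0004]
```

{"op": "servo_tool", "data": {"translation": [[0,0,0],[0,0,0],[0,0,0],[0,0,0],[0,0,0]], "turn": [[-0.025,0,0],[0,0,0],[0,0,0],[0,0,0],[0,0,0]]}}

```text
clock: 26.5
tcp_pos: [0.4478, 0.3003, 0.13]
tcp_rot: [0.614, 3.081, 0.001]
wrist_force: [-0.0, -0.3, -4.1]
finger_gap: 0.0175
finger_force: 59.0
```

```bash
python3 ctl.py 0
```

```text
y,v 0.0003 0.0039 bias -0.0003 th 0.0004 want 0.0017 turn_x -0.015
t 26.5 meas [(0, 0, np.float64(0.0024), np.float64(2.2), np.float64(1.33)), (1, 0, np.float64(0.0), np.float64(1.3), np.float64(1.19)), (2, 0, np.float64(-0.0023), np.float64(3.4), np.float64(1.27))] y 0.0 O [0.5309 0.2658 0.103 ] Tz [-0.e+00  4.e-04  1.e+00] fit [-0.0005, 0.0017, -0.0002, -0.0008, 0.0009, -0.0009, 0.0003]
```

{"op": "servo_tool", "data": {"translation": [[0,0,0],[0,0,0],[0,0,0],[0,0,0],[0,0,0]], "turn": [[0,0,0],[0,0,0],[0,0,0],[0,0,0],[0,0,0]]}}

```text
clock: 27.05
tcp_pos: [0.4479, 0.3003, 0.13]
tcp_rot: [0.614, 3.081, 0.001]
wrist_force: [0.6, 0.2, -4.6]
finger_gap: 0.0172
finger_force: 59.0
```

```bash
python3 ctl.py 0
```

```text
y,v -0.0003 -0.0011 bias -0.0 th 0.0005 want -0.0006 turn_x 0.013
t 27.05 meas [(0, 0, np.float64(0.0023), np.float64(1.9), np.float64(1.3)), (1, 0, np.float64(-0.0005), np.float64(0.8), np.float64(1.13)), (2, 0, np.float64(-0.0005), np.float64(1.1), np.float64(1.15))] y -0.0005 O [0.531  0.2658 0.103 ] Tz [0.e+00 5.e-04 1.e+00] fit [0.0001, -0.0003, -0.0002, 0.0016, -0.0006, -0.0004, 0.0002]
```

{"op": "servo_tool", "data": {"translation": [[0,0,0],[0,0,0],[0,0,0],[0,0,0],[0,0,0]], "turn": [[0.01,0,0],[0,0,0],[0,0,0],[0,0,0],[0,0,0]]}}

```text
clock: 27.6
tcp_pos: [0.4479, 0.3003, 0.13]
tcp_rot: [-0.614, -3.081, 0.001]
wrist_force: [-0.5, 0.5, -4.3]
finger_gap: 0.0173
finger_force: 59.0
```

```bash
python3 ctl.py 0; python3 -c "
import pickle,cv2
s,d=pickle.load(open('last.pkl','rb'));cv2.imwrite('pics/f.png',d['pixels'][:,:,::-1])"
```

```text
y,v -0.0006 0.0002 bias -0.0001 th -0.0004 want 0.0 turn_x -0.005
t 27.6 meas [(0, 1, np.float64(0.0028), np.float64(2.1), np.float64(1.33)), (1, 0, np.float64(0.0014), np.float64(1.7), np.float64(1.27)), (2, 0, np.float64(-0.0025), np.float64(2.7), np.float64(1.33))] y -0.00055 O [0.531  0.2658 0.103 ] Tz [ 0.e+00 -4.e-04  1.e+00] fit [-0.0001, -0.0002, 0.0014, -0.0007, -0.0004, 0.0003, -0.0]
```

View pics/f.png

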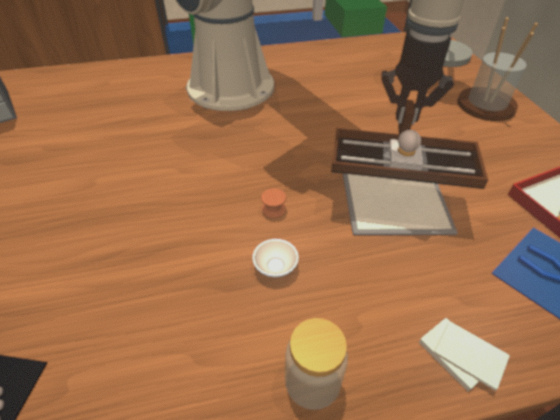

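The tray hangs over the pad at about (408,158) with the stone at mid-field (409,141). The dish (276,260) and bobbin (273,200) haven't moved. One more hold, then I'll hand in.

{"op": "servo_tool", "data": {"translation": [[0,0,0],[0,0,0],[0,0,0],[0,0,0],[0,0,0]], "turn": [[-0.005,0,0],[0,0,0],[0,0,0],[0,0,0],[0,0,0]]}}

```text
clock: 28.15
tcp_pos: [0.4478, 0.3003, 0.13]
tcp_rot: [-0.614, -3.081, 0.0]
wrist_force: [0.1, 0.0, -5.2]
finger_gap: 0.0175
finger_force: 59.0
```

```bash
python3 ctl.py 0; python3 -c "
from workcell import *
print(sign_off())"
```

```text
y,v 0.0003 0.0017 bias -0.0001 th -0.0 want 0.0008 turn_x -0.01
t 28.15 meas [(0, 0, np.float64(0.0004), np.float64(1.2), np.float64(1.19)), (1, 0, np.float64(0.0009), np.float64(1.5), np.float64(1.22)), (2, 0, np.float64(-0.0024), np.float64(2.7), np.float64(1.3))] y 0.0004 O [0.531  0.2658 0.103 ] Tz [-0. -0.  1.] fit [-0.0003, 0.0014, -0.0008, -0.0004, 0.0004, 0.0002, -0.0001]
the job is handed in; nothing more can be done
None
```

I handed the job in at 28.2 s with the tray held level about 10 cm above the pad and centred on it, and the sled almost still within 1 mm of the middle; `sign_off()` returned no verdict.

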